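# Tare a fresh sample cup from the nested stack

### The job

Work the top cup loose from the nested stack of aluminium sample cups and lift it straight up off the stack, leaving the other cups and their stand where they are. Stand it gently and upright in the middle of the balance's weighing pan and let go of it, then press the balance's tare key (the larger of its two round keys) right down and let it come back up. Do not press the small power key, and leave the other things on the bench where they are.

Things in the scene. Friction and masses are not known exactly. Their poses are not given: they have to be found in the camera images.
- cup_center (a point): Centre (on the axis, half-way up, 33 mm above its underside) of the loose top cup of the nested stack; z along its axis, up. Plain round aluminium, 66 mm high, about 120 g. Its upper 38 mm is a band 56 mm across at its foot, 59 mm at the open rim. Only this band can be gripped while nested: the next cup's band, just as wide, begins directly below. It stands a firm grip.
- stack_rim (a point): Centre of the rim of the next cup down, where the shoulder of the top cup rests while nested; 101 mm above the bench. Spring dimples in this mouth grip the foot of the top cup by friction: about 4 to 9 N upward (cup's weight included) breaks it loose; the hold fades within about 20 mm of lifting, and the foot is clear of the mouth after 28 mm.
- stack: The rest of the stack: two more such cups (bands one above the other, 59 mm across) fixed in a heavy round steel stand 100 mm across and 25 mm high, together 1.7 kg, standing loose on the bench. Origin: centre of its underside, on the bench; z up.
- cup: The same top cup, origin at the centre of its underside. Below the band it steps in at a shoulder to a tapered foot 28 mm high, 44 mm across at the bottom and 48 mm at its top, hidden in the cup below while nested. Wall 3 mm; inside about 35 mm deep.
- balance: White bench balance, 230 mm (its x) by 190 mm (its y), deck 55 mm high, fixed. Origin: centre of its underside, on the bench. Its front, with the keys and the purple display, lies to its own -x; the round pan lies to its +x.
- pan_center (a point): Centre of the top face of the flat round steel weighing pan (110 mm across, 75 mm above the bench, 45 mm to +x of the balance's origin).
- tare_top (a point): Centre of the top of the tare key as it stands now: the larger round black key, 28 mm across, on the front deck 85 mm to -x and 62 mm to -y of the balance's origin. It is 9 mm proud of its 44 mm round grey collar, is pressed straight down and springs back.
- tare (a joint): Travel of the tare key in m: 0 up, 0.005 right down; about 1.2 N starts it and 4 N bottoms it.
- power (a joint): Travel of the small power key (14 mm across, mirror-wise at +62 mm y of the balance): 0 up, 0.005 down. Not to be pressed.
- dishes: Bystander: stack of shallow steel dishes, 100 mm across, 38 mm high, flat and wide, beside the cup stack, either side of it. Origin at its underside.
- calculator: Bystander: grey pocket calculator lying flat, 150 x 85 x 16 mm. Origin at its underside.
- brush: Bystander: cleaning brush lying on the bench, 170 mm long.
- weight: Bystander: steel weight with a knob, 60 mm across, 52 mm high. Origin at its underside.
- jar: Bystander: closed white jar, 60 mm across, 85 mm high. Origin at its underside.
- die: Bystander: small dark steel die, a round slug 24 mm across, 20 mm high. Origin at its underside.
- wrench: Bystander: steel wrench lying on the bench, 160 mm long.
There are look-alikes about, which are no part of the job. Leave any turquoise look-alike of the cup alone.

How it is judged:
On the way, in this order (a step that is already met when the one before it is completed fails the run):
1. the top cup is lifted clear of the stack (z of cup_center in the frame of stack_rim above 0.04 m), for 0.1 s.
2. the cup stands upright on the middle of the pan, let go (horizontal distance between cup_center and pan_center below 0.025 m and z of cup_center in the frame of pan_center between 0.029 and 0.037 m and angle between cup_center's own z axis and vertical below 0.06 rad and contact force between the fingers and cup below 0.05 N), for 0.2 s.
3. the tare key is pressed down with the cup on the pan (all of step 2 and value of joint tare above 0.0035 m), for 0.05 s.
At the end, for the whole second after the job is handed in: The cup stands upright (within 0.06 rad), at rest and released on the weighing pan with its axis within 25 mm of the pan's centre; both keys are up (less than 1.5 mm down); the remaining stack stands upright within 25 mm of where it was (all of step 2 and linear speed of cup below 0.02 m/s and value of joint each of tare, power below 0.0015 m and distance of stack from where it was at the start of the episode below 0.025 m and angle between stack's own z axis and vertical below 0.06 rad); the robot touches nothing.
It fails at once if the stack is lifted, tipped or pushed away (over 25 mm or 0.2 rad) (distance of stack from where it was at the start of the episode above 0.025 m or angle between stack's own z axis and vertical above 0.2 rad).
It fails at once if the cup is levered out of the stack instead of lifted straight (tilted over 0.25 rad, or over 15 mm off the axis, while its foot is in the mouth) (z of cup_center in the frame of stack_rim below 0.027 m and horizontal distance between cup_center and stack_rim below 0.04 m and (angle between the z axis of cup_center and the z axis of stack_rim, either way round above 0.25 rad or horizontal distance between cup_center and stack_rim above 0.015 m)).
It fails at once if the cup is dropped onto the pan (faster than 0.4 m/s when within 20 mm of it, a fall of about 8 mm or more) or banged onto the balance (over 40 N) ((horizontal distance between cup_center and pan_center below 0.06 m and z of cup_center in the frame of pan_center below 0.053 m and linear speed of cup above 0.4 m/s) or contact force between cup and balance above 40 N).
It fails at once if the power key is pressed, or the tare key is pressed while the cup is not on the pan (value of joint power above 0.0025 m or (value of joint tare above 0.0025 m and distance between cup_center and pan_center above 0.06 m)).
It fails at once if a bystander is moved over 30 mm (distance of any of dishes, calculator, brush, weight, jar, die, wrench from where it was at the start of the episode above 0.03 m).
It also fails if it takes over 61 s, if anything falls off the work surface, if the arm or the gripper's body presses on something with over 40 N, if the wrist force passes 120 N, or if a joint passes its speed limit or range.

### The arm

A 6-joint arm with a two-finger parallel gripper is mounted at the origin on the work surface. World frame = base frame: x ahead of the robot, y to its left, z up, the work surface at z = 0. Lengths are in m, angles in rad, forces in N, time in s.
With the tool pointing down it reaches from about 0.375 to 0.9 m from the base axis. Payload 3.1 kg.
Tool frame: the origin (TCP) lies midway between the tips of the shut fingers; the grasp point (between the pads) lies 19 mm behind it; x points along the fingers, z is the direction in which the jaws open and shut, and the axes are right-handed (so a half turn about x gives the same grasp; the last joint's range is limited). The gripper opens to 87 mm and grips with 3 to 60 N. Pads are 19 mm wide; open, the fingers measure 117 mm over their backs; the gripper's body (75 mm by 190 mm) begins 51 mm behind the grasp point.
Start: joints at [-1.306, 0.527, 1.433, -0, 1.181, -0.178], TCP at [0.268, -0.564, 0.223] pointing down, gripper open.
Joint ranges: [-3.08, 3.08], [-0.75, 2.2], [0.22, 2.44], [-1.43, 4.57], [0, 2.65], [-2.85, 2.85]. Speed limits (rad/s): [2.79, 2.79, 3.14, 3.14, 3.14, 3.14].

### API

Orientations are given as a unit quaternion [x, y, z, w].
In Python, from rig import robot, optics, workorder gives the robot as it stands.
- The arm moves only by the tool arm_command, never from a script. Its argument "plan" is a list of rows, each a list of 7 numbers: the shift along the tool's x, y, z in cm, then the turn, a rotation vector about the tool's x, y, z in rad, then the finger opening in cm, from 0 to 8.7. In form: [[x, y, z, ax, ay, az, gripper], ...]. A call has 1 to 12 rows; each row shifts and turns the pose as measured when the row begins, along the tool's axes as they then stand; what a row does not reach is not made up. A row lasts 1/8 s, in which the tool goes at most 62.5 mm and 10.7 degrees, less where a joint would pass 70% of its speed; a pose out of reach is approached as far as the arm can. A call with a gripper value outside its range is refused whole. The fingers move at their own pace and stop on an object; "grip_force" is the grip in N (left out, the last holds). Time passes only in rows, so rows that do not move let the fingers close. It gives the time, the measured TCP pose, the force and the opening at its end, in the units of the state.
- robot.get_obs(): the state, without advancing time (a new reading comes with each control period).
- optics.camera(name): name is "scene" or "top"; returns (picture, depth): 384x512x3 uint8, blue, green, red; 384x512 float32, m along the optical axis (not along the pixel's ray), 0 where there is no reading.
- optics.camera_info(name): a dict with "mtx" (3x3 intrinsics, pixels), "position" and "rotation" of the camera in the world. Camera axes: x right, y down, z forward; pixel columns grow to the right and rows downward; lengths in m; the calibration is good to about 2 mm. A picture is of the moment at which its call begins. camera_info takes no time and is no camera call.
- workorder.hand_in(): hands the job in, once; it reports no verdict.
The state is a dict: "time": time; "q": joint angles; "joint_velocities": joint speeds; "joint_torque": joint torques, N m; "position": TCP position; "tool_rot": TCP orientation; "ft_force": force on the tool from outside, world axes, zero at the start; "moment": the same for the moment, N m; "grip_width": finger opening in m.
Only numpy, scipy, OpenCV 4.12 (cv2) and the standard library are available. Lean on these libraries where they do the work, as an engineer would, in place of code of your own. Each camera call takes 0.05 s, during which the arm holds its last target. There are 200 camera calls.

## Working session

There is one attempt and no reset: what is moved stays moved. The work goes in short steps, Python scripts to look and compute and a tool call to move; the robot and the scene stay as the last step left them, time stands still between calls to the robot, and variables do not carry over. Pictures are saved under pics/ and viewed, about 8 in all and at most 12, crops included, and the job is handed in when it is done.

Besides the shell and the picture viewer there is one more tool, called after ">>>" in YAML: its name, and indented under it one key for each argument. arm_command: Moves the arm, as the interface text tells. Its arguments: {"type":"object","properties":{"plan":{"type":"array"},"grip_force":{"type":"number"}},"required":["plan"]}

```bash
mkdir -p pics && cat > h.py <<'E'
import numpy as np, cv2
from rig import robot, optics, workorder
from scipy.spatial.transform import Rotation as R
def grab(n):
    im,d=optics.camera(n); i=optics.camera_info(n)
    K=np.array(i["mtx"]);p=np.array(i["position"]);r=np.array(i["rotation"])
    if r.shape!=(3,3): r=R.from_quat(r).as_matrix()
    v,u=np.indices(d.shape)
    P=np.stack([(u-K[0,2])/K[0,0]*d,(v-K[1,2])/K[1,1]*d,d],-1)@r.T+p
    P[d==0]=np.nan
    return im,d,P
E
python3 - <<'E'
from h import *
for n in("scene","top"):
    im,d,P=grab(n); cv2.imwrite(f"pics/{n}0.png",im); np.save(f"{n}0.npy",P); print(optics.camera_info(n))
    cv2.imwrite(f"pics/{n}0.png",cv2.resize(im,None,fx=1.5,fy=1.5))
print(robot.get_obs())
E
```

```text
{'mtx': array([[421.16164917,   0.        , 252.28539956],
       [  0.        , 421.16164917, 191.73887659],
       [  0.        ,   0.        ,   1.        ]]), 'position': array([1.17746967, 0.22164456, 1.00556476]), 'rotation': array([ 0.59410057,  0.74628989, -0.23347434, -0.18864161])}
{'mtx': array([[496.82212181,   0.        , 263.63174746],
       [  0.        , 496.82212181, 188.60136385],
       [  0.        ,   0.        ,   1.        ]]), 'position': array([0.44343194, 0.06706862, 1.44661361]), 'rotation': array([-0.69865747,  0.71419486, -0.02518022,  0.03419643])}
{'time': 0.1, 'q': array([-1.30549147e+00,  5.28380084e-01,  1.43375497e+00,  1.30860036e-05,
        1.18143661e+00, -1.78505230e-01]), 'joint_velocities': array([-0.00020698, -0.00216528, -0.0035163 ,  0.00028807,  0.0010919 ,
       -0.00015981]), 'joint_torque': array([-5.23793369e-04, -4.40984094e+01, -1.77151108e+01,  6.36386708e-02,
        5.34227653e-02, -4.27892883e-05]), 'position': array([ 0.26821603, -0.56379175,  0.22167139]), 'tool_rot': array([ 0.37817307,  0.59829577, -0.37722112,  0.59727005]), 'ft_force': array([-0.28859727, -0.58638145, -0.75102568]), 'moment': array([ 0.0155714 ,  0.05851119, -0.01517025]), 'grip_width': 0.08710207091881664}
```

View pics/scene0.png

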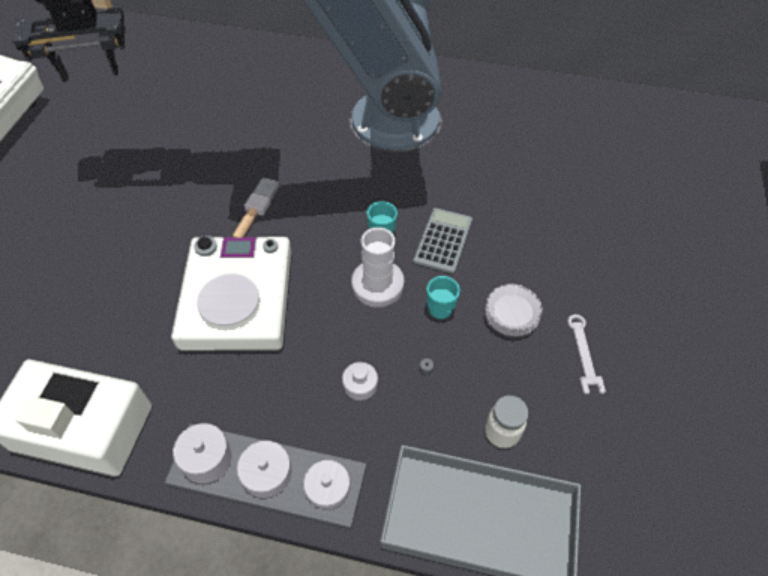

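View pics/top0.png

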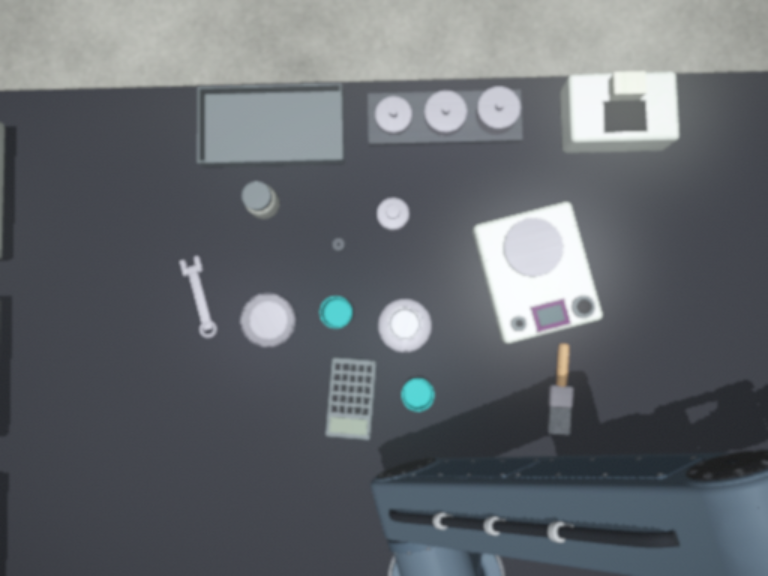

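The scene picture shows the aluminium stack at scene px (378,260) and top px (404,325). The turquoise look-alikes are at scene (441,298) and (382,217). The other silver round things are the dishes at (513,308), the weight at (360,380), the lidded pots at (200–325,450–485) and the second white box at (70,415). The balance is at (233,293), with the tare key at (205,244) and the power key at (270,245). I choose the aluminium stack and the balance with the purple display.

```bash
cat > m.py <<'E'
from h import *
from scipy.optimize import least_squares
def circ(xy,r=None):
    f=(lambda p:np.hypot(*(xy-p[:2]).T)-(p[2] if r is None else r))
    s=least_squares(f,[*xy.mean(0),r or .03],loss='soft_l1',f_scale=.002); return s.x[:2+(r is None)].round(4),len(xy),np.sqrt(np.mean(s.fun**2)).round(4)
E
python3 - <<'E'
from m import *
for n in("scene","top"):
    P=np.load(f"{n}0.npy"); print(n,'bench z',np.nanmedian(P[300,200:210,2]))
    c={"scene":[(378/1.5,238/1.5),(228/1.5,300/1.5),(205/1.5,244/1.5),(270/1.5,245/1.5)],"top":[(404/1.5,325/1.5),(533/1.5,247/1.5),(584/1.5,307/1.5),(518/1.5,324/1.5)]}[n]
    for nm,(u,v),w in zip(("cup","pan","tare","pow"),c,(22,40,12,8)):
        u,v=int(u),int(v); q=P[v-w:v+w,u-w:u+w].reshape(-1,3); q=q[np.isfinite(q[:,2])]
        print(nm,P[v,u].round(4),'hist',np.histogram(q[:,2],np.arange(0,.16,.005))[0])
        lo,hi={"cup":(.13,.145),"pan":(.07,.08),"tare":(.0,.09),"pow":(.058,.09)}[nm]
        s=q[(q[:,2]>lo)&(q[:,2]<hi)]; print('  ',s.mean(0).round(4),((s.min(0)+s.max(0))/2).round(4),np.ptp(s,axis=0).round(4),len(s), circ(s[:,:2]))
        if nm=="cup":
            for lo,hi in((.03,.137),(.105,.135),(.015,.03)):
                s=q[(q[:,2]>lo)&(q[:,2]<hi)]; print('  band',lo,hi,circ(s[:,:2],.0295 if hi>.05 else .05) if len(s)>5 else None)
    im=cv2.imread(f"pics/{n}0.png")
s=cv2.imread("pics/scene0.png"); t=cv2.imread("pics/top0.png")
a=cv2.resize(s[190:360,160:480],None,fx=2.4,fy=1.7*1.4); b=cv2.resize(t[190:420,380:620],None,fx=1,fy=1)
cv2.imwrite("pics/crop1.png",a)
E
```

```text
scene bench z 0.019961893593951008
cup [0.4615 0.0609 0.1159] hist [443   3   0   5  17  19  55  22  26  31  39  45  46  35   1   7  11  15
  19  31  93  67  35  41  45  50  60  62  14   0   0]
   [0.4858 0.0653 0.1359] [0.4859 0.0658 0.1362] [0.059  0.0583 0.0122] 136 (array([0.4864, 0.066 , 0.0278]), 136, np.float64(0.0013))
  band 0.03 0.137 (array([0.4383, 0.0589]), 794, np.float64(0.0449))
  band 0.105 0.135 (array([0.4872, 0.0662]), 298, np.float64(0.0047))
  band 0.015 0.03 (array([0.4151, 0.0496]), 41, np.float64(0.0173))
pan [ 0.6296 -0.1727  0.0757] hist [ 653    5   25   65   75   82   80   83   84  168 1603 1465   88   86
  638  542    2    0    0    0    0    0    0    0    0    0    0    0
    0    0    0]
   [ 0.6199 -0.1782  0.0748] [ 0.5799 -0.2006  0.0749] [0.199  0.1591 0.0097] 1180 (array([ 0.6228, -0.1764,  0.0401]), 1180, np.float64(0.0262))
tare [ 0.5179 -0.2625  0.076 ] hist [103   1   0   0   0   0   0   0   0   3  73  98  46  51  45  22   0   0
   0   0   0   0   0   0   0   0   0   0   0   0   0]
   [ 0.5016 -0.2755  0.0476] [ 0.4799 -0.2911  0.0391] [0.135
[... 1107 characters left out ...]
42] [ 0.5936 -0.1968  0.075 ] [0.1646 0.1566 0.01  ] 1124 (array([ 0.6196, -0.1731,  0.039 ]), 1124, np.float64(0.0215))
tare [ 0.5087 -0.2604  0.0774] hist [ 19   2   0   0   0   0   0   0   2  50 163 100  53  66  47  28   2   0
   0   0   0   0   0   0   0   0   0   0   0   0   0]
   [ 0.511  -0.2619  0.057 ] [ 0.5129 -0.2708  0.0415] [0.0672 0.0807 0.0822] 532 (array([ 0.5117, -0.2651,  0.0258]), 532, np.float64(0.01))
pow [ 0.4785 -0.1392  0.0731] hist [ 0  0  0  0  0  0  0  0  0 11 90 62 38 32 14  7  0  0  0  0  0  0  0  0
  0  0  0  0  0  0  0]
   [ 0.4798 -0.1404  0.0656] [ 0.4789 -0.1397  0.0681] [0.0396 0.0421 0.0201] 108 (array([ 0.4803, -0.1413,  0.0113]), 108, np.float64(0.0056))
```

View pics/crop1.png

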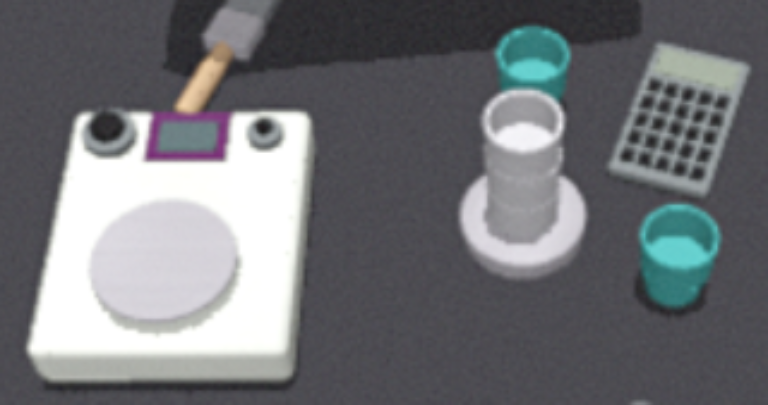

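The crop confirms it: the aluminium top cup sits on the steel stand at crop (523,130), with turquoise cups at (533,65) and (678,250). The tare key (larger) is at (108,132) and the power key at (264,132).

```bash
cat > to.py <<'E'
import sys
from h import *
o=robot.get_obs(); M=R.from_quat(o["tool_rot"]).as_matrix()
print("axes (cols x,y,z in world)\n",M.round(3)); print("t",o["time"],"pos",o["position"].round(4),"F",o["ft_force"].round(2),"w",o["grip_width"],"q",o["q"].round(2))
if len(sys.argv)>3:
    d=np.array([float(a) for a in sys.argv[1:4]])-o["position"]; print("tool-frame cm",(M.T@d*100).round(2))
E
python3 - <<'E'
from m import *
for n in("scene","top"):
    P=np.load(f"{n}0.npy"); im=cv2.resize(cv2.imread(f"pics/{n}0.png"),(512,384),interpolation=cv2.INTER_AREA)
    i=optics.camera_info(n);K=np.array(i["mtx"]);p=np.array(i["position"]);r=R.from_quat(i["rotation"]).as_matrix()
    def ray(u,v,z):
        d=r@np.array([(u-K[0,2])/K[0,0],(v-K[1,2])/K[1,1],1]); return (p+d*(z-p[2])/d[2]).round(4)
    c={"scene":[(137,162.5),(180,163)],"top":[(389,205),(346,216)]}[n]
    g=im.mean(2)
    for (u,v),w in zip(c,(12,9)):
        m=np.zeros(g.shape);vv,uu=np.indices(g.shape);m=(g<70)&(np.hypot(uu-u,vv-v)<w)
        print(n,m.sum(),uu[m].mean().round(1),vv[m].mean().round(1),ray(uu[m].mean(),vv[m].mean(),.068))
    u,v=({"scene":(152,200),"top":(355,165)}[n])
    m=(g<225)&(g>120); _,l=cv2.connectedComponents(m.astype(np.uint8)); m=l==l[v,u]
    (eu,ev),ax,_=cv2.fitEllipse(max(cv2.findContours(m.astype(np.uint8),0,1)[0],key=len)); print("pan",m.sum(),g[v,u],eu,ev,ax,ray(eu,ev,.075))
E
python3 to.py 0.485 0.068 0.22
```

```text
scene 53 135.8 161.9 [ 0.5119 -0.2673  0.068 ]
scene 10 179.2 162.0 [ 0.4844 -0.1468  0.068 ]
pan 1216 215.33333333333334 152.1781463623047 201.2592010498047 (35.7984504699707, 41.31325149536133) [ 0.6329 -0.1711  0.075 ]
top 0 nan nan [nan nan nan]
top 0 nan nan [nan nan nan]
pan 1164 220.66666666666666 354.1959533691406 164.46920776367188 (37.051517486572266, 38.208072662353516) [ 0.6206 -0.1694  0.075 ]
axes (cols x,y,z in world)
 [[-0.001  0.903  0.429]
 [ 0.002  0.429 -0.903]
 [-1.     0.    -0.002]]
t 0.1 pos [ 0.2682 -0.5638  0.2217] F [-0.29 -0.59 -0.75] w 0.08710207091881664 q [-1.31  0.53  1.43  0.    1.18 -0.18]
tool-frame cm [  0.28  46.71 -47.75]<stdin>:11: RuntimeWarning: Mean of empty slice.
  ret = ret.dtype.type(ret / rcount)
```

>>> arm_command:
  plan:
    - [0,3.9,-4,0,0,0,8.7]
    - [0,3.9,-4,0,0,0,8.7]
    - [0,3.9,-4,0,0,0,8.7]
    - [0,3.9,-4,0,0,0,8.7]
    - [0,3.9,-4,0,0,0,8.7]
    - [0,3.9,-4,0,0,0,8.7]
    - [0,3.9,-4,0,0,0,8.7]
    - [0,3.9,-4,0,0,0,8.7]
    - [0,3.9,-4,0,0,0,8.7]
    - [0,3.9,-4,0,0,0,8.7]
    - [0,3.9,-4,0,0,0,8.7]
    - [0,0,0,0,0,0,8.7]
  grip_force: 25

```text
time: 1.6
position: [0.4726, 0.0343, 0.2195]
tool_rot: [0.38, 0.598, -0.378, 0.596]
ft_force: [1.1, -0.6, -0.4]
grip_width: 0.0868
```

```bash
python3 to.py 0.485 0.068 0.16
```

```text
axes (cols x,y,z in world)
 [[-0.     0.905  0.426]
 [ 0.003  0.426 -0.905]
 [-1.     0.001 -0.003]]
t 1.6 pos [0.4726 0.0343 0.2195] F [ 1.07 -0.63 -0.35] w 0.08684411835098385 q [-0.17  0.33  1.8   0.    1.01  0.96]
tool-frame cm [ 5.96  2.55 -2.51]
```

>>> arm_command:
  plan:
    - [0,2.5,-2.5,0,0,0,8.7]
    - [3,0,0,0,0,0,8.7]
    - [3,0,0,0,0,0,8.7]
    - [0,0,0,0,0,0,8.7]

```text
time: 2.1
position: [0.4844, 0.0657, 0.158]
tool_rot: [0.379, 0.597, -0.379, 0.597]
ft_force: [0.0, -0.1, 0.6]
grip_width: 0.087
```

```bash
python3 to.py 0.485 0.068 0.105; python3 - <<'E'
from h import *
im,d,P=grab("scene"); cv2.imwrite("pics/s2.png",cv2.resize(im[90:220,180:340],None,fx=4,fy=4)); 
im,d,P=grab("top"); cv2.imwrite("pics/t2.png",cv2.resize(im[150:280,200:340],None,fx=4,fy=4))
E
```

```text
axes (cols x,y,z in world)
 [[-0.001  0.905  0.426]
 [ 0.001  0.426 -0.905]
 [-1.    -0.    -0.001]]
t 2.1 pos [0.4844 0.0657 0.158 ] F [ 0.04 -0.08  0.58] w 0.08701796848337673 q [-0.09  0.44  1.83  0.    0.86  1.04]
tool-frame cm [ 5.3   0.16 -0.18]
```

View pics/s2.png

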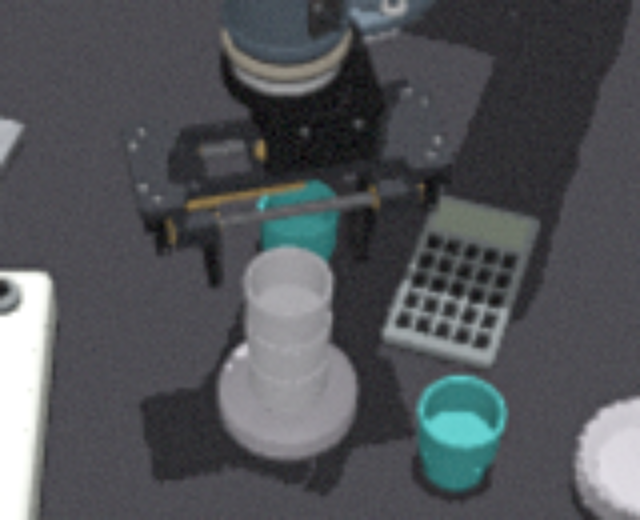

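```bash
python3 - <<'E'
from m import *
o=robot.get_obs();M=R.from_quat(o["tool_rot"]).as_matrix()
for n in("scene","top"):
    im,d,P=grab(n)
    i=optics.camera_info(n);K=np.array(i["mtx"]);p=np.array(i["position"]);r=R.from_quat(i["rotation"]).as_matrix()
    def pr(X): c=r.T@(np.array(X)-p); c=K@c; return (c[:2]/c[2]).round(1)
    L=(P-o["position"])@M
    m=(L[...,0]<.003)&(L[...,0]>-.03)&(abs(L[...,2])>.035)&(abs(L[...,2])<.075)&(abs(L[...,1])<.04)
    for s in(1,-1):
        k=m&(s*L[...,2]>0)
        if k.sum(): q=L[k];v,u=np.nonzero(k);print(n,s,len(q),'tool-frame median',np.median(q,0).round(4),'yrange',np.percentile(q[:,1],[5,95]).round(4),'max x',q[:,0].max().round(4),'px',u.mean(),v.mean(), 'tip lowest v',v.max(),u[v.argmax()])
    for s in(1,-1): print(n,'proj tip',pr(o["position"]+M@[0,0,s*.05]))
    q=P[(P[...,2]>.131)&(P[...,2]<.143)&(np.hypot(P[...,0]-.485,P[...,1]-.067)<.045)]; print(n,'rim',len(q),circ(q[:,:2]) if len(q)>9 else '')
    q=P[(P[...,2]>.012)&(P[...,2]<.027)&(np.hypot(P[...,0]-.485,P[...,1]-.067)<.07)]; print(n,'stand',len(q),((q.min(0)+q.max(0))/2).round(4),np.ptp(q,axis=0))
    for z in(.139,.101,.063): print(n,'proj cup',z,pr([.485,.067,z]))
E
```

```text
scene 1 32 tool-frame median [-0.0143  0.0109  0.0513] yrange [0.0024 0.0136] max x -0.0005 px 233.15625 157.25 tip lowest v 161 232
scene -1 44 tool-frame median [-0.0163  0.01   -0.0433] yrange [-0.0036  0.0127] max x 0.0003 px 268.95454545454544 150.0681818181818 tip lowest v 155 268
scene proj tip [232.9 157.8]
scene proj tip [270.3 151.6]
scene rim 124 (array([0.4863, 0.066 , 0.0278]), 124, np.float64(0.0011))
scene stand 420 [0.4892 0.0657 0.0195] [0.09568428 0.09843508 0.01487019]
scene proj cup 0.139 [252.3 159.5]
scene proj cup 0.101 [252.2 168.4]
scene proj cup 0.063 [252.2 176.8]
top proj tip [287.9 205.1]
top proj tip [253.3 222.3]
top rim 0 
top stand 58 [0.4416 0.0627 0.0207] [0.0117459  0.04595602 0.01188184]
top proj cup 0.139 [270.1 214.5]
top proj cup 0.101 [270.1 214.9]
top proj cup 0.063 [270.1 215.4]
```

The fingers, the TCP and the cup projection agree within about 2 mm. I'm descending to tip z 0.107 and closing gently, then firmly.

>>> arm_command:
  plan:
    - [1.5,0.2,0,0,0,0,8.7]
    - [1.5,0,0,0,0,0,8.7]
    - [1.3,0,0,0,0,0,8.7]
    - [0.7,0,0,0,0,0,8.7]
    - [0,0,0,0,0,0,8.7]

```text
time: 2.92
position: [0.4916, 0.0661, 0.11]
tool_rot: [0.381, 0.593, -0.377, 0.601]
ft_force: [-0.9, -0.6, 0.1]
grip_width: 0.0871
```

```bash
python3 to.py 0.486 0.0665 0.107
```

```text
axes (cols x,y,z in world)
 [[ 0.013  0.905  0.425]
 [-0.     0.425 -0.905]
 [-1.     0.011  0.006]]
t 2.925 pos [0.4916 0.0661 0.11  ] F [-0.86 -0.56  0.13] w 0.08705652914429622 q [-0.09  0.53  1.87  0.    0.73  1.04]
tool-frame cm [ 0.29 -0.49 -0.28]
```

>>> arm_command:
  plan:
    - [0.2,-0.5,-0.2,0,0.006,-0.012,8.7]
    - [0,0,0,0,0,0,8.7]

```text
time: 3.18
position: [0.4862, 0.0658, 0.1081]
tool_rot: [0.379, 0.597, -0.379, 0.597]
ft_force: [0.2, -0.3, 0.3]
grip_width: 0.0868
```

```bash
python3 to.py 0.486 0.0665 0.107
```

```text
axes (cols x,y,z in world)
 [[-0.001  0.905  0.425]
 [-0.     0.425 -0.905]
 [-1.    -0.001 -0.   ]]
t 3.175 pos [0.4862 0.0658 0.1081] F [ 0.24 -0.27  0.34] w 0.08684087976102675 q [-0.09  0.53  1.87 -0.    0.74  1.04]
tool-frame cm [ 0.11  0.01 -0.07]
```

>>> arm_command:
  plan:
    - [0,0,0,0,0,0,6.2]
    - [0,0,0,0,0,0,5]
    - [0,0,0,0,0,0,5]
    - [0,0,0,0,0,0,5]
    - [0,0,0,0,0,0,5]
    - [0,0,0,0,0,0,5]
  grip_force: 40

```text
time: 3.92
position: [0.4858, 0.067, 0.109]
tool_rot: [0.38, 0.597, -0.379, 0.596]
ft_force: [-0.0, 1.4, 0.7]
grip_width: 0.0569
```

```bash
python3 to.py 0.486 0.0665 0.107
```

```text
axes (cols x,y,z in world)
 [[-0.001  0.905  0.424]
 [ 0.002  0.424 -0.905]
 [-1.     0.    -0.002]]
t 3.925 pos [0.4858 0.067  0.109 ] F [-0.03  1.44  0.73] w 0.056922710360946226 q [-0.09  0.53  1.87  0.    0.74  1.04]
tool-frame cm [ 0.2  -0.    0.05]
```

>>> arm_command:
  plan:
    - [-0.3,0,0,0,0,0,5]
    - [-0.4,0,0,0,0,0,5]
    - [-0.5,0,0,0,0,0,5]
    - [-0.5,0,0,0,0,0,5]

```text
time: 4.42
position: [0.485, 0.0676, 0.1252]
tool_rot: [0.38, 0.598, -0.379, 0.595]
ft_force: [1.1, 1.2, -2.1]
grip_width: 0.0574
```

```bash
python3 to.py 0.4858 0.067 0.2
```

```text
axes (cols x,y,z in world)
 [[-0.003  0.906  0.423]
 [ 0.003  0.423 -0.906]
 [-1.    -0.002 -0.005]]
t 4.425 pos [0.485  0.0676 0.1252] F [ 1.05  1.17 -2.12] w 0.05740375725457921 q [-0.09  0.5   1.86  0.    0.78  1.04]
tool-frame cm [-7.48  0.03  0.06]
```

```bash
python3 - <<'E'
from m import *
im,d,P=grab("scene"); cv2.imwrite("pics/s3.png",cv2.resize(im[100:200,200:310],None,fx=5,fy=5))
q=P[(P[...,2]>.142)&(P[...,2]<.16)&(np.hypot(P[...,0]-.49,P[...,1]-.067)<.032)]; print(len(q),np.percentile(q[:,2],[50,80,90,97]))
E
```

```text
131 [0.15102983 0.15453581 0.15597058 0.15704179]
```

View pics/s3.png

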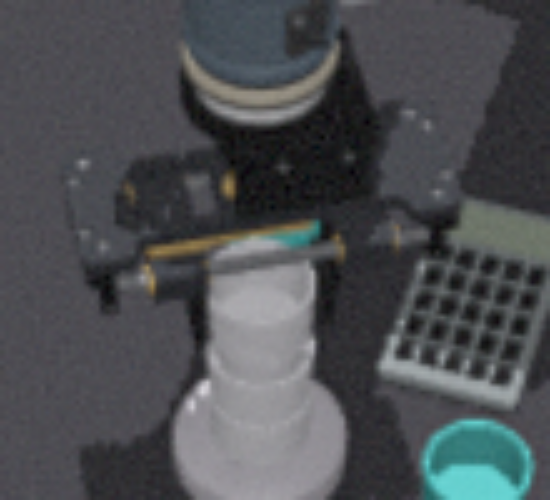

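The cup has come up about 16 mm with the fingers, its rim now at about 0.155, and the stack is still in place. I'm continuing straight up.

>>> arm_command:
  plan:
    - [-0.7,0,0,0,0,0,5]
    - [-1,0,0,0,0,0,5]
    - [-1.5,0,0,0,0,0,5]
    - [-2,0,0,0,0,0,5]
    - [-2,0,0,0,0,0,5]
    - [-1.5,0,0,0,0,0,5]
    - [0,0,0,0,0,0,5]

```text
time: 5.35
position: [0.4864, 0.0649, 0.2215]
tool_rot: [0.379, 0.595, -0.379, 0.598]
ft_force: [-0.9, -0.1, -0.7]
grip_width: 0.0574
```

```bash
python3 to.py 0.625 -0.172 0.2; python3 - <<'E'
from m import *
im,d,P=grab("scene"); cv2.imwrite("pics/s4.png",cv2.resize(im[80:230,100:310],None,fx=3.5,fy=3.5))
E
```

```text
axes (cols x,y,z in world)
 [[ 0.004  0.905  0.425]
 [-0.002  0.425 -0.905]
 [-1.     0.002  0.003]]
t 5.35 pos [0.4864 0.0649 0.2215] F [-0.9  -0.12 -0.74] w 0.05741004635227599 q [-0.09  0.35  1.77 -0.    1.02  1.04]
tool-frame cm [ 2.25  2.48 27.33]
```

View pics/s4.png

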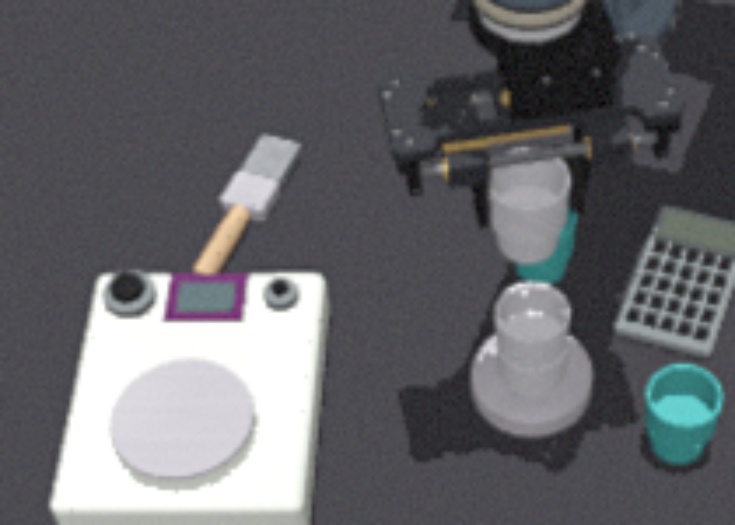

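The cup hangs upright at (530,205) and is clear of the stack at (532,340). I'm carrying it to the pan at (183,418).

>>> arm_command:
  plan:
    - [0,0.2,1.5,0,0,0,5]
    - [0,0.3,3,0,0,0,5]
    - [0,0.3,3.6,0,0,0,5]
    - [0,0.3,3.6,0,0,0,5]
    - [0,0.3,3.6,0,0,0,5]
    - [0,0.3,3.6,0,0,0,5]
    - [0,0.3,3.6,0,0,0,5]
    - [0,0.3,2.8,0,0,0,5]
    - [0,0.2,1.5,0,0,0,5]
    - [0,0,0,0,0,0,5]

```text
time: 6.65
position: [0.6246, -0.1826, 0.2108]
tool_rot: [0.377, 0.6, -0.382, 0.593]
ft_force: [0.2, 0.1, -0.7]
grip_width: 0.0572
```

```bash
python3 to.py 0.625 -0.172 0.14
```

```text
axes (cols x,y,z in world)
 [[-0.012  0.906  0.423]
 [-0.001  0.423 -0.906]
 [-1.    -0.011 -0.005]]
t 6.65 pos [ 0.6246 -0.1826  0.2108] F [ 0.24  0.14 -0.74] w 0.05724561527896103 q [-0.45  0.58  1.37 -0.01  1.21  0.68]
tool-frame cm [ 7.08  0.57 -0.92]
```

>>> arm_command:
  plan:
    - [1.5,0.6,-0.9,0,-0.005,0.011,5]
    - [2.5,0,0,0,0,0,5]
    - [2,0,0,0,0,0,5]
    - [1.1,0,0,0,0,0,5]
    - [0,0,0,0,0,0,5]

```text
time: 7.28
position: [0.6228, -0.1666, 0.1374]
tool_rot: [0.379, 0.599, -0.379, 0.595]
ft_force: [-0.2, 0.1, -1.4]
grip_width: 0.0575
```

```bash
python3 to.py 0.625 -0.172 0.111; python3 - <<'E'
from m import *
o=robot.get_obs();p=o["position"]
im,d,P=grab("scene"); cv2.imwrite("pics/s5.png",cv2.resize(im[110:260,80:240],None,fx=4,fy=4))
i=optics.camera_info("scene");K=np.array(i["mtx"]);c=np.array(i["position"]);r=R.from_quat(i["rotation"]).as_matrix()
def pr(X): a=K@(r.T@(np.array(X)-c)); return ((a[:2]/a[2]-[80,110])*4).round()
print('pan',pr([.625,-.172,.075]),'cup bottom nominal',pr(p-[0,0,.036]))
E
```

```text
axes (cols x,y,z in world)
 [[-0.005  0.905  0.426]
 [ 0.003  0.426 -0.905]
 [-1.    -0.003 -0.005]]
t 7.275 pos [ 0.6228 -0.1666  0.1374] F [-0.21  0.12 -1.36] w 0.05745441355214834 q [-0.43  0.65  1.45  0.    1.04  0.69]
tool-frame cm [ 2.64 -0.02  0.59]
pan [292. 355.] cup bottom nominal [293. 331.]
```

View pics/s5.png

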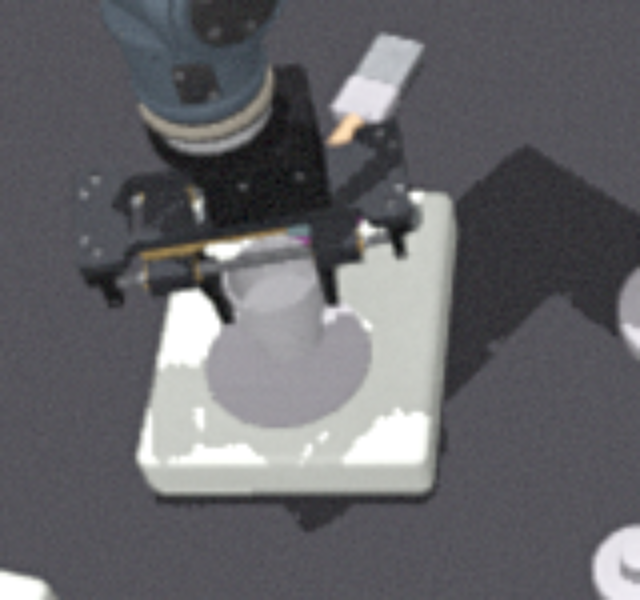

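The pan ellipse is centred at about (289,357), which matches the predicted (292,355). The cup hangs above it. I'm lowering it slowly.

>>> arm_command:
  plan:
    - [0.8,0,0.5,0,-0.005,0.003,5]
    - [0.7,0,0,0,0,0,5]
    - [0.5,0,0,0,0,0,5]
    - [0,0,0,0,0,0,5]

```text
time: 7.82
position: [0.6267, -0.1722, 0.1188]
tool_rot: [0.379, 0.595, -0.378, 0.599]
ft_force: [0.7, 0.5, -1.3]
grip_width: 0.0575
```

```bash
python3 to.py 0.625 -0.172 0.111
```

```text
axes (cols x,y,z in world)
 [[ 0.005  0.905  0.426]
 [-0.002  0.426 -0.905]
 [-1.     0.004  0.004]]
t 7.825 pos [ 0.6267 -0.1722  0.1188] F [ 0.69  0.47 -1.28] w 0.057511182798909814 q [-0.44  0.68  1.46 -0.    1.    0.69]
tool-frame cm [ 0.77 -0.15 -0.1 ]
```

>>> arm_command:
  plan:
    - [0.3,0,0,0,0.003,-0.004,5]
    - [0,0,0,0,0,0,5]

```text
time: 8.07
position: [0.6269, -0.1724, 0.1158]
tool_rot: [0.378, 0.597, -0.379, 0.597]
ft_force: [-0.1, 0.6, -1.6]
grip_width: 0.0574
```

>>> arm_command:
  plan:
    - [0.2,0,0,0,0,0,5]
    - [0,0,0,0,0,0,5]

```text
time: 8.32
position: [0.6271, -0.1724, 0.1138]
tool_rot: [0.378, 0.597, -0.379, 0.598]
ft_force: [0.3, 1.0, -0.6]
grip_width: 0.0573
```

```bash
python3 to.py 0.625 -0.172 0.111
```

```text
axes (cols x,y,z in world)
 [[ 0.001  0.905  0.426]
 [-0.002  0.426 -0.905]
 [-1.    -0.     0.002]]
t 8.325 pos [ 0.6271 -0.1724  0.1138] F [ 0.31  0.97 -0.64] w 0.057321776245608205 q [-0.44  0.69  1.46 -0.    0.99  0.69]
tool-frame cm [ 0.28 -0.17 -0.13]
```

>>> arm_command:
  plan:
    - [0.2,0,0,0,0,0,5]
    - [0,0,0,0,0,0,5]

```text
time: 8.57
position: [0.6271, -0.1724, 0.1118]
tool_rot: [0.378, 0.597, -0.379, 0.598]
ft_force: [-0.2, 0.0, -1.7]
grip_width: 0.0578
```

>>> arm_command:
  plan:
    - [0.15,0,0,0,0,0,5]
    - [0,0,0,0,0,0,5]

```text
time: 8.82
position: [0.6276, -0.1726, 0.111]
tool_rot: [0.378, 0.596, -0.379, 0.598]
ft_force: [0.2, 1.7, -2.1]
grip_width: 0.0573
```

>>> arm_command:
  plan:
    - [0.12,0,0,0,0,0,5]
    - [0,0,0,0,0,0,5]

```text
time: 9.07
position: [0.6277, -0.1726, 0.111]
tool_rot: [0.378, 0.596, -0.379, 0.598]
ft_force: [0.3, 0.1, -1.7]
grip_width: 0.0574
```

>>> arm_command:
  plan:
    - [0.12,0,0,0,0,0,5]
    - [0,0,0,0,0,0,5]

```text
time: 9.32
position: [0.6279, -0.1726, 0.111]
tool_rot: [0.378, 0.596, -0.379, 0.598]
ft_force: [0.4, 0.1, -0.6]
grip_width: 0.0576
```

```bash
python3 to.py 0.625 -0.172 0.109; python3 - <<'E'
from m import *
im,d,P=grab("scene")
q=P[(P[...,2]>.125)&(P[...,2]<.155)&(np.hypot(P[...,0]-.627,P[...,1]+.172)<.031)]; print(len(q),np.percentile(q[:,2],[50,80,90,97]).round(4))
k=(np.hypot(P[...,0]-.627,P[...,1]+.172)>.04)&(np.hypot(P[...,0]-.627,P[...,1]+.172)<.05); z=P[k][:,2]; print('pan z',np.median(z[(z>.06)&(z<.09)]))
E
```

```text
axes (cols x,y,z in world)
 [[ 0.003  0.905  0.426]
 [-0.003  0.426 -0.905]
 [-1.     0.002  0.004]]
t 9.325 pos [ 0.6279 -0.1726  0.111 ] F [ 0.36  0.09 -0.6 ] w 0.05757266854665788 q [-0.44  0.69  1.46 -0.    0.99  0.69]
tool-frame cm [ 0.2  -0.23 -0.18]
172 [0.1355 0.1403 0.1414 0.1438]
pan z 0.07499848488970423
```

>>> arm_command:
  plan:
    - [0.25,0,0,0,0,0,5]

```text
time: 9.5
position: [0.6281, -0.1727, 0.1108]
tool_rot: [0.378, 0.596, -0.379, 0.599]
ft_force: [-6.3, 3.0, 23.3]
grip_width: 0.0573
```

Contact is confirmed at tip z 0.111, with 23 N on that push. I'm relaxing the arm, softening the grip and releasing.

>>> arm_command:
  plan:
    - [0,0,0,0,0,0,5]
    - [0,0,0,0,0,0,5]
  grip_force: 5

```text
time: 9.75
position: [0.6283, -0.1727, 0.1107]
tool_rot: [0.379, 0.595, -0.379, 0.599]
ft_force: [-0.4, -0.1, 0.6]
grip_width: 0.0583
```

>>> arm_command:
  plan:
    - [0,0,0,0,0,0,6.2]
    - [0,0,0,0,0,0,7]
    - [0,0,0,0,0,0,8.7]
    - [0,0,0,0,0,0,8.7]
    - [0,0,0,0,0,0,8.7]
    - [0,0,0,0,0,0,8.7]

```text
time: 10.5
position: [0.6282, -0.1728, 0.1094]
tool_rot: [0.378, 0.596, -0.379, 0.599]
ft_force: [0.0, -0.1, 0.4]
grip_width: 0.0867
```

```bash
python3 to.py 0.625 -0.172 0.2; python3 - <<'E'
from m import *
im,d,P=grab("scene"); cv2.imwrite("pics/s6.png",cv2.resize(im[110:260,80:240],None,fx=4,fy=4))
q=P[(P[...,2]>.134)&(P[...,2]<.148)&(np.hypot(P[...,0]-.627,P[...,1]+.172)<.04)]; print(circ(q[:,:2]))
E
```

```text
axes (cols x,y,z in world)
 [[ 0.003  0.905  0.426]
 [-0.003  0.426 -0.905]
 [-1.     0.002  0.004]]
t 10.5 pos [ 0.6282 -0.1728  0.1094] F [ 0.   -0.05  0.36] w 0.08674165934754018 q [-0.44  0.7   1.46 -0.    0.98  0.69]
tool-frame cm [-9.06 -0.24 -0.18]
(array([ 0.629 , -0.1745,  0.0278]), 120, np.float64(0.0015))
```

View pics/s6.png

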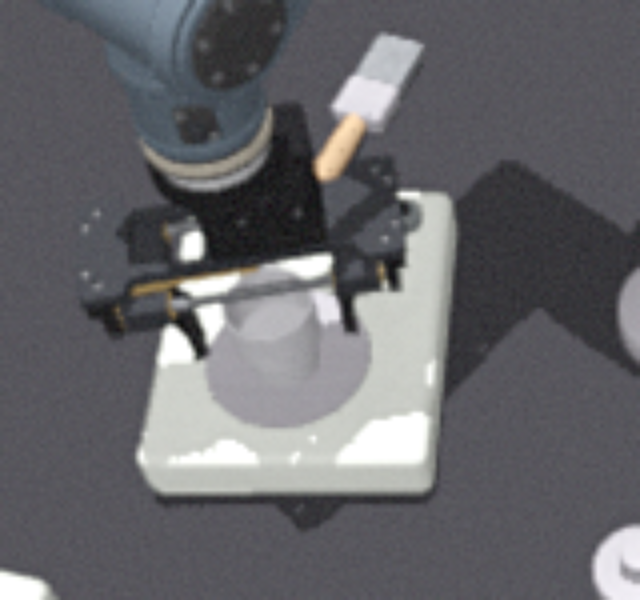

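The cup stands upright near the pan centre at (0.629,-0.1745), released, with open fingers on either side. I'm retreating straight up, then moving over to the tare key.

>>> arm_command:
  plan:
    - [-1,0,0,0,0,0,8.7]
    - [-3,0,0,0,0,0,8.7]
    - [-3,0,0,0,0,0,8.7]
    - [-2,0,0,0,0,0,8.7]
    - [0,0,0,0,0,0,3]
    - [0,0,0,0,0,0,0]

```text
time: 11.3
position: [0.628, -0.1726, 0.2043]
tool_rot: [0.379, 0.595, -0.379, 0.599]
ft_force: [-0.4, 0.1, -1.7]
grip_width: 0.0743
```

```bash
python3 to.py 0.512 -0.265 0.12
```

```text
axes (cols x,y,z in world)
 [[ 0.004  0.905  0.426]
 [-0.003  0.426 -0.905]
 [-1.     0.002  0.005]]
t 11.3 pos [ 0.628  -0.1726  0.2043] F [-0.36  0.06 -1.66] w 0.07428519919734176 q [-0.44  0.58  1.39 -0.    1.17  0.69]
tool-frame cm [  8.41 -14.45   3.38]
```

>>> arm_command:
  plan:
    - [0,-2,0.5,0,0,0,0]
    - [0,-3.5,0.8,0,0,0,0]
    - [0,-3.5,0.8,0,0,0,0]
    - [0,-3.5,0.8,0,0,0,0]
    - [0,-2,0.5,0,0,0,0]
    - [0,0,0,0,0,0,0]
    - [0,0,0,0,0,0,0]

```text
time: 12.18
position: [0.4988, -0.2686, 0.1975]
tool_rot: [0.378, 0.6, -0.38, 0.593]
ft_force: [-1.0, 0.9, -0.4]
grip_width: 0.0057
```

```bash
python3 - <<'E'
from m import *
for n in("scene","top"):
    im,d,P=grab(n); v,u=np.indices(d.shape); i=optics.camera_info(n);K=np.array(i["mtx"]);c=np.array(i["position"]);r=R.from_quat(i["rotation"]).as_matrix()
    def pr(X): a=K@(r.T@(np.array(X)-c)); return a[:2]/a[2]
    print(n,'tare px pred',pr([.512,-.265,.069]).round(1))
    q=P[(np.hypot(P[...,0]-.629,P[...,1]+.174)<.034)&(P[...,2]>.135)&(P[...,2]<.15)]; print('rim',circ(q[:,:2]) if len(q)>9 else len(q))
E
python3 to.py 0.512 -0.265 0.09
```

```text
scene tare px pred [136.5 161.8]
rim (array([ 0.629 , -0.1743,  0.0276]), 133, np.float64(0.0013))
top tare px pred [389.9 202.9]
rim (array([ 0.6255, -0.1712,  0.0276]), 88, np.float64(0.0011))
axes (cols x,y,z in world)
 [[-0.01   0.905  0.426]
 [ 0.003  0.426 -0.905]
 [-1.    -0.007 -0.007]]
t 12.275 pos [ 0.4993 -0.2682  0.1976] F [ 0.22 -0.14  0.44] w 0.002086220009539898 q [-0.69  0.48  1.6  -0.    1.07  0.44]
tool-frame cm [10.75  1.36  0.32]
```

>>> arm_command:
  plan:
    - [1,1.3,0.3,0,-0.007,0.008,0]
    - [3,0,0,0,0,0,0]
    - [3,0,0,0,0,0,0]
    - [2.2,0,0,0,0,0,0]
    - [0.8,0,0,0,0,0,0]
    - [0,0,0,0,0,0,0]

```text
time: 13.02
position: [0.5202, -0.2617, 0.0924]
tool_rot: [0.378, 0.596, -0.376, 0.601]
ft_force: [-0.7, 1.1, 0.4]
grip_width: 0.0004
```

```bash
python3 to.py 0.511 -0.2645 0.08;  python3 - <<'E'
from m import *
im,d,P=grab("scene"); cv2.imwrite("pics/s7.png",cv2.resize(im[110:230,90:210],None,fx=5,fy=5))
E
```

```text
axes (cols x,y,z in world)
 [[ 0.007  0.902  0.432]
 [-0.001  0.432 -0.902]
 [-1.     0.005  0.004]]
t 13.025 pos [ 0.5202 -0.2617  0.0924] F [-0.73  1.1   0.41] w 0.0003895990703769382 q [-0.66  0.65  1.66  0.    0.84  0.46]
tool-frame cm [ 1.24 -0.96 -0.15]
```

View pics/s7.png

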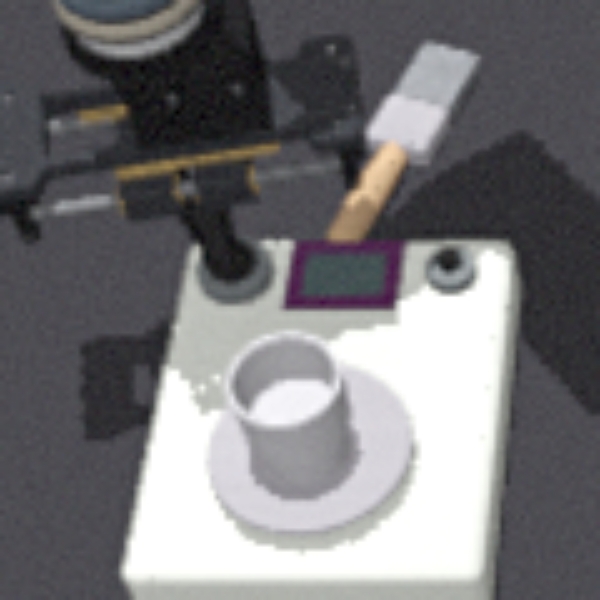

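The cup stands on the pan at (290,420), within about 9 mm of the pan centre. The closed fingertips are above the tare key at (235,270). I'm correcting 1 cm and pressing in small steps.

>>> arm_command:
  plan:
    - [0,-1,-0.2,0,0.003,-0.006,0]
    - [0,0,0,0,0,0,0]

```text
time: 13.32
position: [0.5108, -0.265, 0.0943]
tool_rot: [0.376, 0.597, -0.377, 0.6]
ft_force: [-0.1, 0.1, -0.3]
grip_width: 0.0008
```

```bash
python3 to.py 0.511 -0.2645 0.075
```

```text
axes (cols x,y,z in world)
 [[ 0.003  0.902  0.433]
 [-0.004  0.433 -0.902]
 [-1.     0.001  0.004]]
t 13.325 pos [ 0.5108 -0.265   0.0943] F [-0.09  0.09 -0.3 ] w 0.0008330091528358139 q [-0.67  0.64  1.67 -0.    0.83  0.45]
tool-frame cm [ 1.93  0.04 -0.05]
```

>>> arm_command:
  plan:
    - [1,0,0,0,0,0,0]
    - [0.7,0,0,0,0,0,0]
    - [0,0,0,0,0,0,0]

```text
time: 13.7
position: [0.5111, -0.2658, 0.0772]
tool_rot: [0.376, 0.596, -0.378, 0.601]
ft_force: [0.3, 0.5, -0.3]
grip_width: 0.0003
```

>>> arm_command:
  plan:
    - [0.3,0,0,0,0,0,0]
    - [0,0,0,0,0,0,0]

```text
time: 13.95
position: [0.5115, -0.2661, 0.0741]
tool_rot: [0.376, 0.596, -0.378, 0.601]
ft_force: [-0.2, 0.5, 1.6]
grip_width: 0.0007
```

>>> arm_command:
  plan:
    - [0.3,0,0,0,0,0,0]

```text
time: 14.08
position: [0.5115, -0.2661, 0.0715]
tool_rot: [0.376, 0.596, -0.378, 0.601]
ft_force: [-0.7, 0.3, 3.5]
grip_width: 0.0001
```

>>> arm_command:
  plan:
    - [0.3,0,0,0,0,0,0]

```text
time: 14.2
position: [0.5116, -0.2661, 0.07]
tool_rot: [0.376, 0.596, -0.378, 0.601]
ft_force: [-5.3, 2.2, 25.5]
grip_width: 0.0006
```

>>> arm_command:
  plan:
    - [0.2,0,0,0,0,0,0]

```text
time: 14.32
position: [0.5116, -0.2661, 0.0701]
tool_rot: [0.376, 0.596, -0.378, 0.601]
ft_force: [-3.1, 2.7, 19.0]
grip_width: 0.0005
```

The key is bottomed: it stopped at 0.070 with 25 N. I'm lifting off and retreating.

>>> arm_command:
  plan:
    - [-0.5,0,0,0,0,0,0]
    - [-1.5,0,0,0,0,0,0]
    - [-3,0,0,0,0,0,0]
    - [-4,0,0,0,0,0,0]
    - [-4,0,0,0,0,0,0]
    - [0,-2,3,0,0,0,0]
    - [0,-2,3,0,0,0,0]
    - [0,0,0,0,0,0,0]
    - [0,0,0,0,0,0,0]
    - [0,0,0,0,0,0,0]
    - [0,0,0,0,0,0,0]

```text
time: 15.7
position: [0.5014, -0.3356, 0.2081]
tool_rot: [0.375, 0.596, -0.376, 0.602]
ft_force: [-0.2, 0.1, 0.2]
grip_width: 0.0003
```

```bash
python3 to.py; python3 - <<'E'
from m import *
im,d,P=grab("scene"); cv2.imwrite("pics/s8.png",cv2.resize(im[100:250,90:320],None,fx=3.4,fy=3.4))
B=np.load("scene0.npy")
for nm,(u,v) in dict(tare=(136,162),power=(179,162)).items():
    f=lambda A:np.nanmedian(A[v-1:v+2,u-2:u+3,2]).round(4); print(nm,'z before/after',f(B),f(P))
def st(A):
    q=A[(A[...,2]>.012)&(A[...,2]<.027)&(np.hypot(A[...,0]-.485,A[...,1]-.067)<.07)]; return ((q.min(0)+q.max(0))/2).round(4)
print('stand',st(B),st(P))
q=P[(np.hypot(P[...,0]-.629,P[...,1]+.174)<.036)&(P[...,2]>.135)&(P[...,2]<.15)]; print('rim',circ(q[:,:2]),np.linalg.lstsq(np.c_[q[:,:2]-q[:,:2].mean(0),np.ones(len(q))],q[:,2],rcond=None)[0])
E
```

```text
axes (cols x,y,z in world)
 [[ 0.007  0.9    0.435]
 [-0.006  0.435 -0.9  ]
 [-1.     0.004  0.009]]
t 15.7 pos [ 0.5014 -0.3356  0.2081] F [-0.21  0.11  0.24] w 0.0003401016236898028 q [-0.78  0.51  1.51  0.    1.11  0.35]
tare z before/after 0.0752 0.0745
power z before/after 0.0714 0.0702
stand [0.4901 0.0654 0.0195] [0.4914 0.0658 0.0195]
rim (array([ 0.6289, -0.1744,  0.0277]), 126, np.float64(0.0014)) [0.01285888 0.00145605 0.1395285 ]
```

View pics/s8.png

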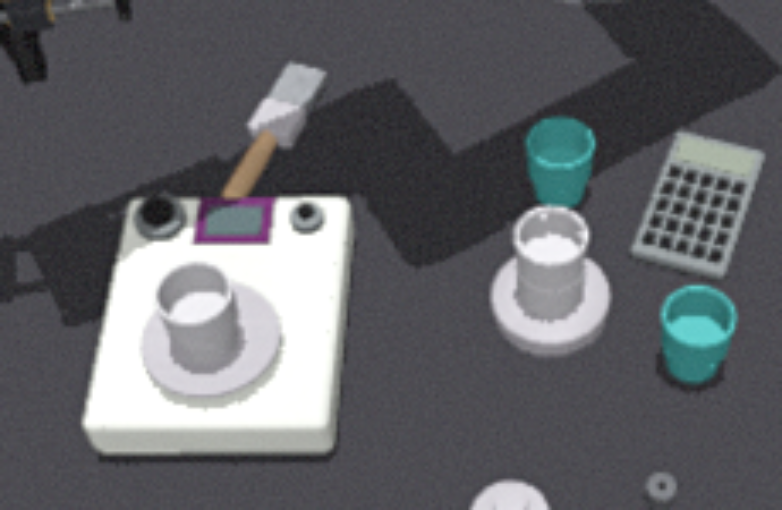

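The cup stands upright on the pan at (200,330), both keys are up at (158,215) and (307,215), the stack is at (550,285) where it was, and the gripper is well clear. I'm handing in.

```bash
python3 -c "
from rig import workorder
print(workorder.hand_in())"
```

```text
the job is handed in; nothing more can be done
None
```

I lifted the top aluminium cup straight off the stack, set it on the balance's pan and let go. Then I pressed the tare key until it stopped (about 25 N) and backed off. The job was handed in at about 16 s; no verdict was reported.

Last checks before handing in:
- **Cup:** it is upright and released. Its axis is about 3–9 mm from the pan centre, depending on the measurement, against the 25 mm allowed.
- **Keys:** both are back up, reading about 1 mm from their starting heights, which is within camera noise. I never touched the power key.
- **Stack:** the stand is within about 1.5 mm of where it was.
- **Bystanders:** the brush, calculator, turquoise cups and die looked unmoved. I did not re-check the dishes, weight, jar or wrench, but the arm never went near them.

Three things disagreed slightly or ran harder than planned:
- The two cameras differed by about 4–5 mm in position, so I used their average.
- The push that confirmed the cup was on the pan reached 23 N, under the 40 N limit.
- The grip width grew about 0.5 mm during the lift, which could have meant slip. The cup still touched the pan at the expected height, so it had not moved in the grip.

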